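Set the thickness gauge's stop to the copper bar

ROBOT

A 7-joint arm with a two-finger parallel gripper is mounted at the origin on the work surface. World frame = base frame: x ahead of the robot, y to its left, z up, the work surface at z = 0. Lengths are in mm, angles in rad, forces in N, time in s.
With the tool pointing down it reaches from about 425 to 875 mm from the base axis. Payload 4.7 kg.
Tool frame: the origin (TCP) lies at the very end of the fingers, on their centre line; the grasp point (between the pads) lies 19 mm behind it; z points along the fingers, y is the line along which they close (so a half turn about z gives the same grasp; the last joint's range is limited). The gripper opens to 85 mm and grips with 20 to 120 N. Pads are 22 mm wide; open, the fingers measure 114 mm over their backs; the gripper's body (76 mm by 85 mm) begins 54 mm behind the grasp point. The pads swing forward as they close: fully open they stand 13 mm farther back than shut.
Start: joints at [-1.265, 0.321, -0.07, 1.45, 0.023, 1.371, -0.057], TCP at [187.017, 622.535, 231.349] pointing down, gripper open.
Joint ranges: [-2.86, 2.86], [-0.3, 2.09], [-1.38, 1.24], [0.06, 2.45], [-1.56, 4.7], [0.09, 2.05], [-2.69, 2.69]. Speed limits (rad/s): [2.57, 2.57, 3.14, 3.14, 3.14, 3.14, 3.14].

INTERFACE

Orientations are given as [roll, pitch, yaw] about the fixed x, y, z axes, in that order (R = Rz(yaw) Ry(pitch) Rx(roll)).
In Python, from plant import r gives the robot as it stands.
- The arm moves only by the tool play_rows, never from a script. Its argument "commands" is a list of rows, each a list of 3 entries, a list of its own where there are three numbers: the opening in per cent of the stroke, from 0 (shut) to 100 (fully open), then the shift along the tool's x, y, z in m, then the turn, a rotation vector about the tool's x, y, z in rad. In form: [[grip, [x, y, z], [ax, ay, az]], ...]. A call has 1 to 5 rows; each row is the pose to reach, as a shift and turn from the pose commanded when the call began, along the tool's axes at that moment; what a row does not reach only later rows make up. A row lasts 1/12 s, in which the tool goes at most 41.7 mm and 7.16 degrees, less where a joint would pass 70% of its speed; a pose out of reach is approached as far as the arm can. A call with a gripper value outside its range is refused whole. The fingers move at their own pace and stop on an object; the grip force is fixed at half the most. Time passes only in rows, so rows that repeat a pose let the fingers close. It gives the time, the measured TCP pose, the force, the opening and the grip force at its end, in the units of the state.
- r.read_state(): the state, without advancing time (a new reading comes with each control period).
- r.read_camera(name): name is "scene" or "top" or "wrist"; returns (picture, depth): 400x640x3 uint8, red, green, blue; 400x640 float32, mm along the optical axis (not along the pixel's ray), 0 where there is no reading.
- r.camera_params(name): a dict with "camera_matrix" (3x3 intrinsics, pixels), "dist" ([k1, k2, p1, p2, k3] as OpenCV has them; the pictures are not rectified), "rvec" (rotation vector, rad) and "tvec" (3), from world to camera coordinates, as OpenCV has them; the wrist camera has in their place "T_tool_cam" (4x4, takes a point from camera to tool coordinates, whose origin is the TCP and whose axes are the flange's). Camera axes: x right, y down, z forward; pixel columns grow to the right and rows downward; lengths in mm; the calibration is good to about 2 mm. A picture is of the moment at which its call begins: read the wrist's pose just before it. camera_params takes no time and is no camera call.
- r.job_done(): hands the job in; it is judged then, once.
The state is a dict: "t": time; "joints": joint angles; "qd": joint speeds; "joint_efforts": joint torques, N m; "eef_pos": TCP position; "tool_rot": TCP orientation; "contact_force": force on the tool from outside, world axes, zero at the start; "moment": the same for the moment, N m; "width": finger opening in mm; "gripper_force": force on a finger pad.
Only numpy, scipy, OpenCV 4.12 (cv2) and the standard library are available. Lean on these libraries where they do the work, as an engineer would, in place of code of your own. Each camera call takes 0.05 s, during which the arm holds its last target. There are 200 camera calls.

TASK

Set the bench gauge to the copper bar: lay the bar flat on the gauge's steel anvil, slide it straight and fully home against the two back pins under the stop rod, and let go of it. Then, with the clamp still open, push the stop rod down by its knob, feeling for the bar, until its tip rests on it, pressing only lightly, and swing the red-balled clamp lever all the way round to its end stop so that the stop stays locked in touch with the bar. Leave everything else on the bench alone.

Things in the scene. Friction and masses are not known exactly. Their poses are not given: they have to be found in the camera images.
- gauge_stand: Fixed bench thickness gauge, yaw varies: navy base 245 x 110 mm on levelling feet (4 to 12 mm off the bench, varies), bright steel anvil on top, column at the back. Origin on the stop rod's axis at the base's underside; x points from the open front (robot side) back to the column, z up. In this frame the anvil spans x -125 to +38, y -50 to +50 mm at z 30; two pins 12 mm high at y +/-9 face x = +15 mm
- bar_home (a point): Where the bar's centre lies when the bar is home: on the anvil, far end against the two steel pins and under the rod, lying along the gauge's x axis. In the gauge's frame x -35, y 0, z 39 mm
- clamp_block (a point): Centre of the gauge's grey clamp block, 36 x 56 x 30 mm (gauge z 118 to 148 mm), which overhangs the pins and the bar's far end, on an arm from the column (32 mm thick, 78 mm behind the rod, top at gauge z 180). In front of the block the anvil is open from above: lay the bar there (centre about 45 mm short of home) and slide it in by its near end
- copper_bar: Copper-coloured bar, 100 x 25 x 18 mm, about 0.4 kg, lying flat on the bench at the start. Origin at its centre; x along its length, z up. The gauge is to be set to this bar
- stop_rod: Vertical steel stop rod, 12 mm thick, sliding in the clamp block. Origin at the centre of the flat top of its black knob (26 mm across, 18 mm high), straight above the tip; gauge z 208 to 228 mm at the start. Its rounded screw-in tip ends 134 to 144 mm below that, differently each time and not measured, so where it meets the bar must be felt: knob top at gauge z 182 to 192 mm
- rod_guide (a point): Point on the stop rod's axis at the top face of the clamp block (gauge z 148 mm). With the clamp open, a drag of about 5 N holds the rod wherever it is left (rod's weight 1.8 N): about 3 to 4 N of push on the knob moves it down, and once on the bar it stops and the push climbs steeply (10 N or more per mm of robot travel). It must never press on the bar with 12 N or more
- clamp_lever (a joint): Angle of the stop rod's clamp lever, rad: 0 fully open, growing clockwise seen from above; starts at 0 to 0.3. It turns stiffly (some 4 N at the ball); its cam meets the rod at about 0.4, the load then grows to about 10 N near 1.0 and eases towards the end stop at 1.5, where it stays by itself. Let go half-way, it may spring back. Locked from 1.35 on
- lever_ball (a point): Centre of the red ball (20 mm across) at the end of the clamp lever, at gauge z 165 mm, 62 mm from the lever's axis. At joint value 0 the lever points, in the gauge's frame, 115 degrees counter-clockwise from +x (to the gauge's +y side and a little forward)
- lever_pivot (a point): Point on the vertical axis of the clamp lever at the height of its ball; it lies 17.3 mm to the gauge's +y side of the rod's axis. The lever's hub reaches up to gauge z 163 mm, its arm is 9 mm thick
- steel_bar: Bystander: bright steel bar, 100 x 25 x 18 mm, origin at its centre
- black_bar: Bystander: black bar, 100 x 25 x 18 mm, origin at its centre
- gauge_block: Bystander: square steel gauge block, 36 x 36 x 16 mm, origin under its centre
- ceramic_block: Bystander: square white ceramic gauge block, 36 x 36 x 16 mm, origin under its centre
- fittings_tray: Bystander: clear tray of brass fittings, 160 x 110 x 50 mm, origin under its centre
- loupe: Bystander: black loupe, 38 mm across, 38 mm high, origin under its centre
- ring_gauge: Bystander: dark ring gauge, 52 mm across, 16 mm high, origin under its centre
- caliper: Bystander: digital caliper lying flat, 235 mm long, 14 mm high, origin under its beam's middle
Mind the look-alikes: they are no part of the job. Of the things that look like the copper_bar, the smallest one is meant.

How it is judged:
By the outcome, as a careful person would: the job done as asked, in the order asked, and still so for the second after the job is handed in, with the robot touching nothing.
It also fails if it takes over 72 s, if anything falls off the work surface, if the arm or the gripper's body presses on something with over 40 N, if the wrist force passes 120 N, or if a joint passes its speed limit or range.

## Working session

There is one attempt and no reset: what is moved stays moved. The work goes in short steps, Python scripts to look and compute and a tool call to move; the robot and the scene stay as the last step left them, time stands still between calls to the robot, and variables do not carry over. Pictures are saved under pics/ and viewed, at most 10 in all, crops included, and the job is handed in when it is done.

Besides the shell and the picture viewer there is one more tool, called after "Request:" by a JSON object that holds its "api" and its "payload". play_rows: Moves the arm, as the interface text tells. Its arguments: {"type":"object","properties":{"commands":{"type":"array","items":{"type":"array"}}},"required":["commands"]}

```bash
ls; mkdir -p pics
cat > h.py <<'E'
import numpy as np, cv2
from scipy.spatial.transform import Rotation as R
from plant import r
def cloud(name):
    s=r.read_state(); im,d=r.read_camera(name); p=r.camera_params(name)
    K=np.array(p["camera_matrix"],float); D=np.array(p["dist"],float)
    h,w=d.shape; u,v=np.meshgrid(np.arange(w),np.arange(h))
    n=cv2.undistortPoints(np.stack([u,v],-1).reshape(-1,1,2).astype(np.float64),K,D).reshape(h,w,2)
    P=np.dstack([n[...,0]*d,n[...,1]*d,d])
    if "rvec" in p:
        A=cv2.Rodrigues(np.array(p["rvec"],float))[0]; W=(P-np.array(p["tvec"]).reshape(3))@A
    else:
        T=np.array(p["T_tool_cam"]); W=P@T[:3,:3].T+T[:3,3]
        W=W@R.from_euler('xyz',s["tool_rot"]).as_matrix().T+np.array(s["eef_pos"])
    W[d==0]=np.nan
    return im,W
E
python3 - <<'E'
from h import *
print(r.read_state())
for n in("top","scene"):
    im,W=cloud(n); cv2.imwrite(f"pics/{n}0.png",im[...,::-1]); np.save(f"{n}0.npy",W); np.save(f"{n}0im.npy",im)
E
```

```text
pics
{'t': 0.0, 'joints': array([-1.26490219,  0.32186719, -0.07009058,  1.45170276,  0.02261708,
        1.37076947, -0.05691863]), 'qd': array([-5.50048895e-04,  7.96357876e-04, -8.76280726e-06, -2.30582545e-04,
        1.56026731e-03,  4.69015873e-04,  9.52330988e-04]), 'joint_efforts': array([ 2.92744435e-04, -4.93582463e+01, -3.81882414e-01, -3.14337230e+01,
        1.30537603e-02,  1.14419509e-02,  1.60195526e-05]), 'eef_pos': array([186.87960508, 621.99048955, 230.18090492]), 'tool_rot': array([-3.13963641e+00,  1.12667625e-04,  2.84982014e+00]), 'contact_force': array([-1.21277015,  0.32068211,  0.24600756]), 'moment': array([ 0.02530245,  0.01308057, -0.01264257]), 'gripper_force': 0.0, 'width': 85.54624893476063}
```

View pics/top0.png

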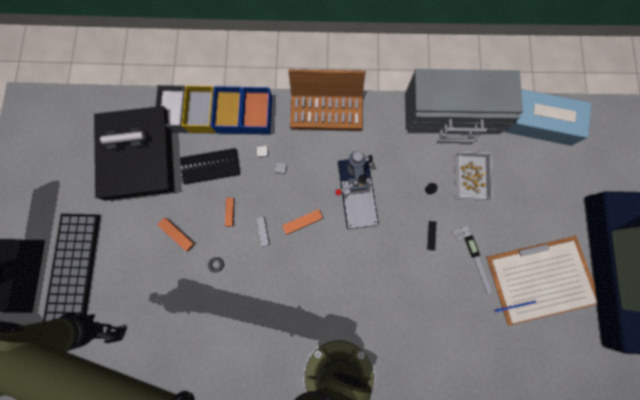

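View pics/scene0.png

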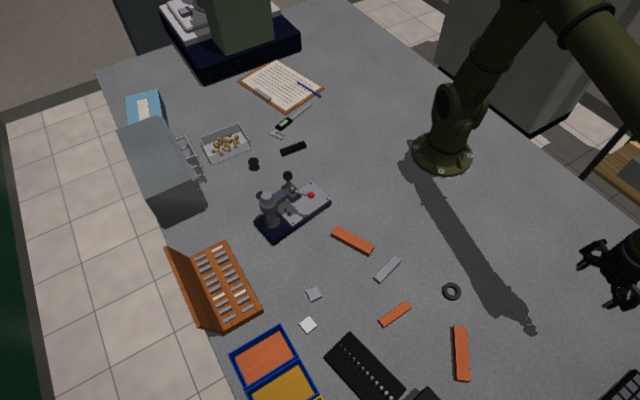

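Top view: three copper-like bars at (176,233), (230,211) and (303,221). The gauge is at (358,190), with its red ball at (338,191). I'll measure the bars' sizes and the gauge pose.

Run:
```python
from h import *
im=np.load("top0im.npy");W=np.load("top0.npy")
hsv=cv2.cvtColor(im,cv2.COLOR_RGB2HSV)
def rect(m,box,lab,zr):
    u0,v0,u1,v1=box; s=np.zeros(m.shape,bool); s[v0:v1,u0:u1]=1
    P=W[s&m]; P=P[(P[:,2]>zr[0])&(P[:,2]<zr[1])]
    c,sz,a=cv2.minAreaRect(P[:,:2].astype(np.float32)); print(lab,len(P),np.round(c,1),np.round(sz,1),round(a,1),np.round(np.median(P[:,2]),1))
o=(hsv[...,0]<16)&(hsv[...,1]>110)&(hsv[...,2]>60)
for b in[(155,210,200,255),(215,190,240,232),(280,205,328,238)]:rect(o,b,"bar",(5,40))
red=((hsv[...,0]<5)|(hsv[...,0]>174))&(hsv[...,1]>150)
rect(red,(328,180,350,202),"ball",(20,300))
al=np.ones(red.shape,bool)
rect(al,(325,140,395,235),"anvil",(28,46)); rect(al,(325,140,395,235),"high",(120,165));rect(al,(325,140,395,235),"knob",(195,260))
S=np.load("scene0.npy");P=S[150:260,240:345].reshape(-1,3)
for z in [(28,48),(195,260),(100,200)]:
    Q=P[(P[:,2]>z[0])&(P[:,2]<z[1])]
    c,sz,a=cv2.minAreaRect(Q[:,:2].astype(np.float32));print("sc",z,len(Q),np.round(c,1),np.round(sz,1),round(a,1),np.percentile(Q[:,2],[5,50,95]))
c=im[140:240,320:400];cv2.imwrite("pics/c1.png",cv2.resize(np.hstack([c[...,::-1],im[185:285,215:295,::-1]*0+im[170:270,190:270,::-1]]),None,fx=5,fy=5,interpolation=cv2.INTER_CUBIC))
```

```text
bar 414 [445.3 562.5] [137.4  33.6] 50.2 24.8
bar 204 [526.1 388.1] [95.3 24.4] 1.8 17.5
bar 386 [495.7 132.8] [ 33.4 135.1] 25.8 24.7
ball 18 [569.4  14.7] [12.8 11.1] 42.0 180.5
anvil 1534 [601.8 -54.5] [243.5 108.8] 9.0 36.7
high 421 [646.1 -54.7] [125.3  77.3] 0.7 154.4
knob 70 [604.2 -53.6] [24.3 25. ] 26.1 217.8
sc (28, 48) 1695 [ 576.1 -119.3] [355.4 257. ] 68.8 [30.36791151 35.72262793 42.6850956 ]
sc (195, 260) 80 [605.5 -51. ] [24.2 25.7] 58.8 [205.16063758 215.86465463 219.57531191]
sc (100, 200) 845 [629.3 -35.9] [ 83.3 168.1] 69.6 [130.21330959 154.12908169 186.28607128]
```

View pics/c1.png

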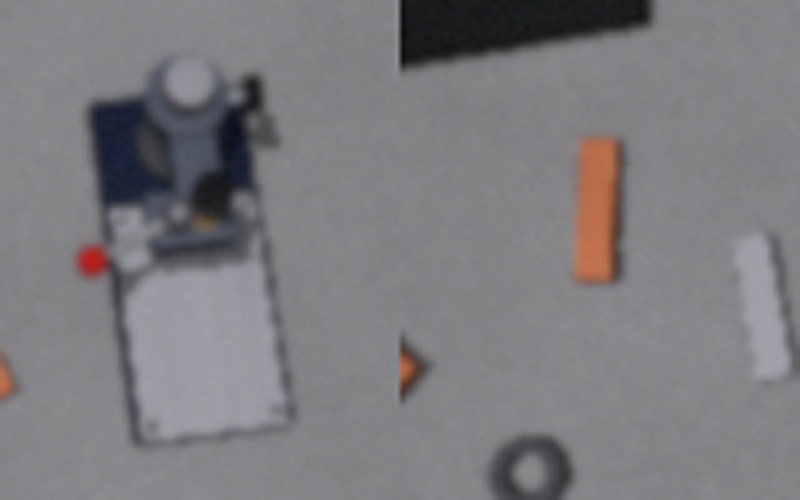

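Choice: the (230,211) bar is 95x24 mm and 17.5 mm high; the other two are about 136x33 mm. The gauge is at about (604,-53), yaw 9°, anvil z 36.7.

```bash
cat >> h.py <<'E'
def go(x,y,z,yawdeg):
    s=r.read_state(); A=R.from_euler('xyz',s["tool_rot"]); B=R.from_euler('xyz',[np.pi,0,np.radians(yawdeg)])
    d=A.inv().apply(np.array([x,y,z])-s["eef_pos"])/1000
    print("t",round(s["t"],2),"d",np.round(d,4),"rot",np.round((A.inv()*B).as_rotvec(),4),"n",round(np.linalg.norm(d)/.0417,1))
E
python3 -c "
from h import *
go(491,387,150,181.8)"
```

```text
t 0.1 d [-0.3589 -0.1375  0.0806] rot [-1.700e-03 -2.000e-04 -3.232e-01] n 9.4
```

Request:
{"api": "play_rows", "payload": {"commands": [[100,[-0.2,-0.077,0.04],[-0.0017,0,-0.2]],[100,[-0.3589,-0.1375,0.0806],[-0.0017,0,-0.323]],[100,[-0.3589,-0.1375,0.0806],[-0.0017,0,-0.323]],[100,[-0.3589,-0.1375,0.0806],[-0.0017,0,-0.323]],[100,[-0.3589,-0.1375,0.0806],[-0.0017,0,-0.323]]]}}

```text
t: 0.52
eef_pos: [348.4, 497.1, 188.6]
tool_rot: [3.14, 0.0, -3.11]
contact_force: [0.5, 0.9, 0.1]
width: 85.3
gripper_force: 0.0
```

```bash
python3 -c "
from h import *
go(491,387,150,181.8)"
```

```text
t 0.52 d [-0.139  -0.1146  0.0385] rot [0.0013 0.     0.0003] n 4.4
```

Request:
{"api": "play_rows", "payload": {"commands": [[100,[-0.135,-0.112,0.037],[0,0,0]],[100,[-0.135,-0.112,0.037],[0,0,0]],[100,[-0.135,-0.112,0.037],[0,0,0]],[100,[-0.135,-0.112,0.037],[0,0,0]],[100,[-0.135,-0.112,0.037],[0,0,0]]]}}

```text
t: 0.93
eef_pos: [491.4, 383.2, 150.3]
tool_rot: [-3.138, 0.002, -3.12]
contact_force: [-0.2, -1.7, -0.1]
width: 85.2
gripper_force: 0.0
```

Run:
```python
from h import *
im,W=cloud("wrist"); cv2.imwrite("pics/w1.png",im[...,::-1])
hsv=cv2.cvtColor(im,cv2.COLOR_RGB2HSV)
o=(hsv[...,0]<18)&(hsv[...,1]>100)&(hsv[...,2]>60)&(W[...,2]>12)&(W[...,2]<24)
n,l,st,_=cv2.connectedComponentsWithStats(o.astype(np.uint8))
for i in range(1,n):
    if st[i,4]>500:
        P=W[l==i];c,sz,a=cv2.minAreaRect(P[:,:2].astype(np.float32));print(st[i],np.round(c,1),np.round(sz,1),round(a,2),np.median(P[:,2]))
print(r.read_state()["eef_pos"],r.read_state()["tool_rot"])
go(491,387,150,181.8)
```

```text
[ 468   61  113  143 1104] [444.6 563.5] [135.1  33.9] 50.12 19.746644017855814
[  0 135 106  90 574] [505.  153.5] [ 31.6 125.6] 40.81 19.186285857448937
[ 309  168   29  111 3081] [526.  389.8] [98.6 23.9] 2.04 17.964430419034585
[491.49343992 383.23758297 150.18754602] [-3.13775031e+00  1.27534163e-03 -3.12101248e+00]
t 0.98 d [0.0004 0.0038 0.0002] rot [-0.0038  0.0013 -0.0108] n 0.1
```

View pics/w1.png

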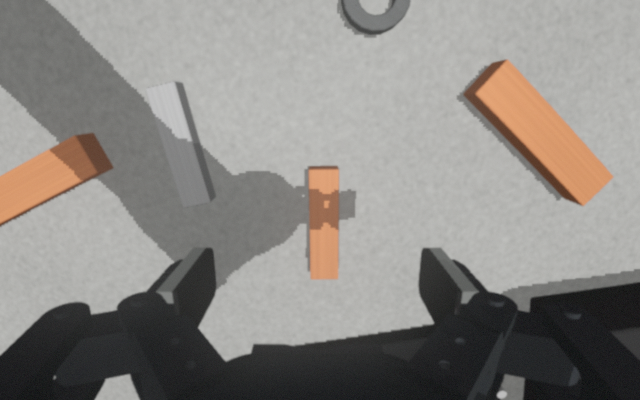

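The wrist view shows the chosen bar centred at (324,222), 98.6x24 mm, yaw 2°, between the bigger orange bars. I'll go down onto its near end.

```bash
python3 -c "
from h import *
go(490,388.6,40,182);go(490,388.6,3,182)"
```

```text
t 0.98 d [0.0015 0.0058 0.1102] rot [-0.0039  0.0012 -0.0143] n 2.6
t 0.98 d [0.0016 0.006  0.1472] rot [-0.0039  0.0012 -0.0143] n 3.5
```

Request:
{"api": "play_rows", "payload": {"commands": [[100,[0.0015,0.0058,0.035],[-0.004,0.001,-0.014]],[100,[0.0015,0.0058,0.075],[-0.004,0.001,-0.014]],[70,[0.0015,0.0058,0.11],[-0.004,0.001,-0.014]],[70,[0.0015,0.006,0.13],[-0.004,0.001,-0.014]],[70,[0.0015,0.006,0.13],[-0.004,0.001,-0.014]]]}}

```text
t: 1.4
eef_pos: [479.7, 394.9, 16.3]
tool_rot: [-3.141, -0.009, -3.095]
contact_force: [-1.7, 0.3, -0.1]
width: 59.8
gripper_force: 0.0
```

```bash
python3 -c "
from h import *
go(490,388.6,3,182)"
```

```text
t 1.4 d [-0.0102 -0.0068  0.0132] rot [-0.0008 -0.0095  0.0113] n 0.4
```

Request:
{"api": "play_rows", "payload": {"commands": [[70,[0,0,0],[0,0,0]],[70,[0,0,0],[0,0,0]],[70,[0,0,0],[0,0,0]],[70,[0,0,0],[0,0,0]]]}}

```text
t: 1.73
eef_pos: [485.3, 398.4, 24.6]
tool_rot: [3.133, 0.002, -3.096]
contact_force: [0.1, -0.1, -0.3]
width: 59.8
gripper_force: 0.0
```

```bash
python3 -c "
from h import *
go(490,388.6,3,182)"
```

```text
t 1.73 d [-0.0042 -0.0102  0.0215] rot [0.0083 0.0023 0.0104] n 0.6
```

Request:
{"api": "play_rows", "payload": {"commands": [[70,[0,0,0],[0,0,0]],[70,[0,0,0],[0,0,0]],[70,[0,0,0],[0,0,0]],[70,[0,0,0],[0,0,0]]]}}

```text
t: 2.07
eef_pos: [484.2, 397.3, 22.5]
tool_rot: [3.136, -0.0, -3.096]
contact_force: [0.7, -0.2, -1.1]
width: 59.6
gripper_force: 0.0
```

```bash
python3 -c "
from h import *
go(490,388.6,3,182)"
```

```text
t 2.07 d [-0.0054 -0.0091  0.0195] rot [ 0.006  -0.0003  0.0103] n 0.5
```

Request:
{"api": "play_rows", "payload": {"commands": [[60,[-0.0054,-0.0091,0],[0.006,0,0.0103]],[60,[-0.0054,-0.0091,0.01],[0.006,0,0.0103]],[60,[-0.0054,-0.0091,0.0195],[0.006,0,0.0103]],[60,[-0.0054,-0.0091,0.0195],[0.006,0,0.0103]],[60,[-0.0054,-0.0091,0.0195],[0.006,0,0.0103]]]}}

```text
t: 2.48
eef_pos: [488.8, 387.8, 1.1]
tool_rot: [-3.14, -0.003, -3.107]
contact_force: [0.1, 0.1, -0.3]
width: 51.2
gripper_force: 0.0
```

Request:
{"api": "play_rows", "payload": {"commands": [[60,[0,0,0],[0,0,0]],[60,[0,0,0],[0,0,0]],[60,[0,0,0],[0,0,0]]]}}

```text
t: 2.73
eef_pos: [490.0, 388.9, 3.0]
tool_rot: [3.141, -0.0, -3.106]
contact_force: [0.1, -0.1, -1.0]
width: 51.3
gripper_force: 0.0
```

```bash
python3 -c "
from h import *
go(490,388.6,3,182)"
```

```text
t 2.73 d [ 0.     -0.0003  0.    ] rot [ 0.0002 -0.0002  0.0003] n 0.0
```

Settled exactly on target. Closing the gripper.

Request:
{"api": "play_rows", "payload": {"commands": [[0,[0,0,0],[0,0,0]],[0,[0,0,0],[0,0,0]],[0,[0,0,0],[0,0,0]],[0,[0,0,0],[0,0,0]],[0,[0,0,0],[0,0,0]]]}}

```text
t: 3.15
eef_pos: [490.1, 388.6, 3.3]
tool_rot: [3.141, -0.0, -3.107]
contact_force: [-1.5, -0.7, 5.1]
width: 23.4
gripper_force: 61.2
```

Request:
{"api": "play_rows", "payload": {"commands": [[0,[0,0,0],[0,0,0]],[0,[0,0,0],[0,0,0]],[0,[0,0,-0.02],[0,0,0]],[0,[0,0,-0.05],[0,0,0]],[0,[0,0,-0.09],[0,0,0]]]}}

```text
t: 3.57
eef_pos: [486.7, 386.1, 88.6]
tool_rot: [-3.135, -0.008, -3.107]
contact_force: [0.5, 1.6, -3.3]
width: 23.3
gripper_force: 60.2
```

Request:
{"api": "play_rows", "payload": {"commands": [[0,[0,0,0],[0,0,0]],[0,[0,0,0],[0,0,0]],[0,[0,0,0],[0,0,0]],[0,[0,0,0],[0,0,0]]]}}

```text
t: 3.9
eef_pos: [488.2, 387.3, 89.9]
tool_rot: [-3.138, -0.005, -3.107]
contact_force: [-0.4, 0.4, -4.5]
width: 23.6
gripper_force: 60.3
```

Run:
```python
from h import *
im,W=cloud("wrist"); cv2.imwrite("pics/w2.png",im[...,::-1])
go(440,-30,93,189)
```

```text
t 3.95 d [ 0.0629 -0.4154 -0.0014] rot [-0.0031 -0.0048 -0.122 ] n 10.1
```

View pics/w2.png

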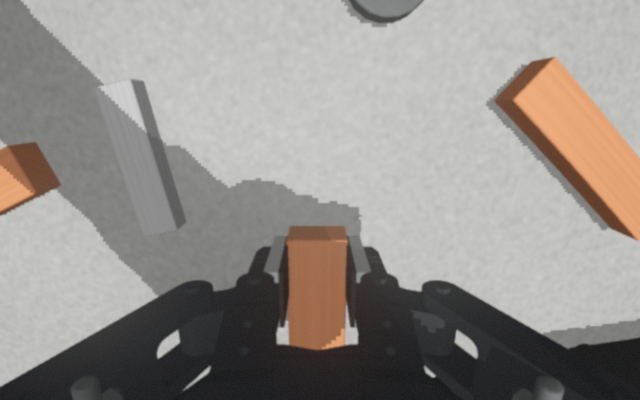

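The bar is held straight: near end at row 228, pads on it at columns 283 and 352. Next I'll lift over the gauge and view it with the wrist camera, which looks back towards the robot.

```bash
python3 -c "
from h import *
go(640,-45,350,189)"
```

```text
t 3.95 d [-0.1352 -0.4383 -0.2593] rot [-0.0031 -0.0048 -0.122 ] n 12.6
```

Request:
{"api": "play_rows", "payload": {"commands": [[0,[0,0,-0.04],[0,0,0]],[0,[0,0,-0.08],[0,0,0]],[0,[0,0,-0.12],[0,0,0]],[0,[-0.01,-0.02,-0.155],[0,0,0]],[0,[-0.02,-0.045,-0.185],[-0.003,-0.005,-0.03]]]}}

```text
t: 4.37
eef_pos: [510.1, 347.0, 278.5]
tool_rot: [3.138, 0.003, -3.07]
contact_force: [2.0, -0.5, -3.2]
width: 23.7
gripper_force: 60.5
```

Request:
{"api": "play_rows", "payload": {"commands": [[0,[-0.01,-0.035,-0.015],[0,0,-0.02]],[0,[-0.02,-0.07,-0.03],[0,0,-0.04]],[0,[-0.03,-0.11,-0.045],[0,0,-0.06]],[0,[-0.04,-0.145,-0.055],[0,0,-0.08]],[0,[-0.05,-0.18,-0.065],[0,0,-0.092]]]}}

```text
t: 4.78
eef_pos: [573.0, 165.3, 341.5]
tool_rot: [3.14, 0.003, -2.984]
contact_force: [1.2, 0.1, -3.2]
width: 23.4
gripper_force: 60.5
```

Request:
{"api": "play_rows", "payload": {"commands": [[0,[-0.01,-0.035,0],[0,0,0]],[0,[-0.02,-0.07,0],[0,0,0]],[0,[-0.03,-0.11,-0.005],[0,0,0]],[0,[-0.04,-0.145,-0.005],[0,0,0]],[0,[-0.05,-0.18,-0.005],[0,0,0]]]}}

```text
t: 5.2
eef_pos: [650.6, -4.4, 345.5]
tool_rot: [3.14, 0.002, -2.985]
contact_force: [0.6, 0.1, -3.1]
width: 23.3
gripper_force: 60.5
```

Request:
{"api": "play_rows", "payload": {"commands": [[0,[0,-0.02,0],[0,0,0]],[0,[0,-0.02,0],[0,0,0]],[0,[0,-0.02,0],[0,0,0]],[0,[0,-0.02,0],[0,0,0]],[0,[0,-0.02,0],[0,0,0]]]}}

```text
t: 5.62
eef_pos: [653.3, -20.0, 346.1]
tool_rot: [3.138, 0.003, -2.982]
contact_force: [-0.3, 0.2, -3.8]
width: 23.7
gripper_force: 60.5
```

Run:
```python
from h import *
go(640,-45,350,189)
im,W=cloud("wrist"); cv2.imwrite("pics/w3.png",im[...,::-1]); np.save("w3.npy",W); np.save("w3im.npy",im)
s=r.read_state();print(s["eef_pos"],s["tool_rot"],s["width"])
for z in [(33,41),(195,250),(28,48)]:
    m=(W[...,2]>z[0])&(W[...,2]<z[1])&(W[...,0]>420)&(W[...,0]<760)&(abs(W[...,1]+50)<90)
    n,l,st,_=cv2.connectedComponentsWithStats(m.astype(np.uint8))
    for i in range(1,n):
        if st[i,4]>150:
            Q=W[l==i]; c,sz,a=cv2.minAreaRect(Q[:,:2].astype(np.float32));print(z,st[i],np.round(c,1),np.round(sz,1),round(a,2),np.round(np.percentile(Q[:,2],[5,50,95]),1))
```

```text
t 5.62 d [ 0.0171 -0.0226 -0.004 ] rot [0.0035 0.003  0.0025] n 0.7
[653.32663974 -19.92016889 346.50000291] [ 3.13834933  0.00355232 -2.98181754] 23.72212023423006
(33, 41) [ 253    9   84  135 7705] [562.5 -60.2] [162.3 100.6] 9.17 [35.6 37.  38.4]
(33, 41) [305 113  29  32 394] [619.7 -20.7] [39.9 36.8] 9.37 [35.9 37.2 38.5]
(33, 41) [258 145  16  44 565] [681.1 -83.2] [59.4 20.6] 7.82 [33.7 35.3 36.8]
(33, 41) [ 305  146   28   55 1133] [678.7 -11.4] [74.8 36. ] 9.84 [33.9 35.3 36.7]
(195, 250) [265 103  36  37 934] [605.7 -53.7] [27.  26.5] 23.43 [215.7 218.  219.3]
(28, 48) [ 251    9   88  180 8703] [593.9 -56.2] [225.7 108.4] 8.64 [33.1 36.9 38.4]
(28, 48) [ 305  112   32   90 1883] [658.3 -12.5] [121.4  41.4] 8.77 [28.9 35.5 45.6]
```

View pics/w3.png

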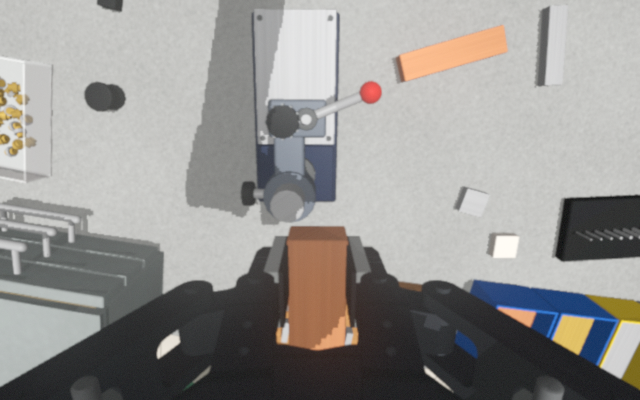

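The wrist view shows the whole anvil (250–340, 10–145), knob (283,121) and ball (371,92). Anvil: 162x100 mm, yaw 9.1°, z 37. That puts the rod axis at (605.5,-53.5), and the knob agrees.

```bash
cat >> h.py <<'E'
O=np.array([605.5,-53.5,7.]);YAW=9.1
def G(x,y,z): # gauge->world
    return O+R.from_euler('z',YAW,degrees=True).apply([x,y,z])
def gog(x,y,z,yaw=YAW+180): 
    s=r.read_state();print("gauge tcp",np.round(R.from_euler('z',-YAW,degrees=True).apply(s["eef_pos"]-O),1),"F gauge",np.round(R.from_euler('z',-YAW,degrees=True).apply(s["contact_force"]),1))
    go(*G(x,y,z),yaw)
E
python3 -c "
from h import *
gog(-116,0,320);gog(-116,0,90)"
```

```text
gauge tcp [ 52.5  25.6 339.5] F gauge [-0.7  1.  -3.7]
t 5.67 d [ 0.1686 -0.0255  0.0188] rot [0.0032 0.0036 0.001 ] n 4.1
gauge tcp [ 52.5  25.6 339.5] F gauge [-0.7  1.  -3.7]
t 5.67 d [ 0.1694 -0.0262  0.2488] rot [0.0032 0.0036 0.001 ] n 7.2
```

Request:
{"api": "play_rows", "payload": {"commands": [[0,[0.04,-0.01,0],[0,0,0]],[0,[0.08,-0.02,0],[0,0,0]],[0,[0.12,-0.026,0.01],[0.003,0.003,0.001]],[0,[0.15,-0.026,0.02],[0.003,0.003,0.001]],[0,[0.17,-0.026,0.04],[0.003,0.003,0.001]]]}}

```text
t: 6.08
eef_pos: [488.1, -74.7, 308.3]
tool_rot: [-3.141, 0.006, -2.986]
contact_force: [1.1, -1.2, -3.3]
width: 23.4
gripper_force: 60.6
```

Request:
{"api": "play_rows", "payload": {"commands": [[0,[0,0,0.04],[0,0,0]],[0,[0,0,0.08],[0,0,0]],[0,[0,0,0.12],[0,0,0]],[0,[0,0,0.15],[0,0,0]],[0,[0,0,0.17],[0,0,0]]]}}

```text
t: 6.5
eef_pos: [487.9, -72.8, 133.1]
tool_rot: [3.141, -0.002, -2.983]
contact_force: [-0.3, 0.3, -3.6]
width: 23.4
gripper_force: 60.4
```

Request:
{"api": "play_rows", "payload": {"commands": [[0,[0,0,0.02],[0,0,0]],[0,[0,0,0.03],[0,0,0]],[0,[0,0,0.03],[0,0,0]],[0,[0,0,0.03],[0,0,0]],[0,[0,0,0.03],[0,0,0]]]}}

```text
t: 6.92
eef_pos: [491.5, -74.0, 107.9]
tool_rot: [-3.14, 0.004, -2.985]
contact_force: [-1.6, -0.3, -3.7]
width: 23.6
gripper_force: 60.4
```

Request:
{"api": "play_rows", "payload": {"commands": [[0,[0,0,0],[0,0,0]],[0,[0,0,0],[0,0,0]],[0,[0,0,0],[0,0,0]],[0,[0,0,0],[0,0,0]]]}}

```text
t: 7.25
eef_pos: [490.5, -74.3, 106.9]
tool_rot: [-3.141, 0.003, -2.986]
contact_force: [0.7, 0.3, -3.9]
width: 23.4
gripper_force: 60.4
```

```bash
python3 -c "
from h import *
gog(-116,0,33.3+2)"
```

```text
gauge tcp [-116.8   -2.3   99.9] F gauge [ 0.7  0.2 -3.9]
t 7.25 d [-0.0006  0.0024  0.0646] rot [-0.0008  0.0026 -0.003 ] n 1.5
```

Down to 2 mm above the anvil, then check.

Request:
{"api": "play_rows", "payload": {"commands": [[0,[-0.0006,0.0024,0.02],[-0.001,0.0026,-0.003]],[0,[-0.0006,0.0024,0.04],[-0.001,0.0026,-0.003]],[0,[-0.0006,0.0024,0.055],[-0.001,0.0026,-0.003]],[0,[-0.0006,0.0024,0.0625],[-0.001,0.0026,-0.003]],[0,[-0.0006,0.0024,0.0625],[-0.001,0.0026,-0.003]]]}}

```text
t: 7.67
eef_pos: [489.2, -71.7, 42.4]
tool_rot: [3.141, -0.004, -2.983]
contact_force: [-0.4, -0.6, -3.8]
width: 23.4
gripper_force: 60.5
```

Request:
{"api": "play_rows", "payload": {"commands": [[0,[0,0,0],[0,0,0]],[0,[0,0,0],[0,0,0]],[0,[0,0,0],[0,0,0]],[0,[0,0,0],[0,0,0]],[0,[0,0,0],[0,0,0]]]}}

```text
t: 8.08
eef_pos: [491.0, -71.8, 44.5]
tool_rot: [3.141, 0.0, -2.983]
contact_force: [-0.6, 1.0, -3.1]
width: 23.9
gripper_force: 60.5
```

```bash
python3 -c "
from h import *
gog(-116,0,33.3)"
```

```text
gauge tcp [-115.9    0.    37.5] F gauge [-0.4  1.  -3.1]
t 8.08 d [ 0.0001 -0.      0.0042] rot [0.0002 0.0003 0.0001] n 0.1
```

Request:
{"api": "play_rows", "payload": {"commands": [[0,[0,0,0.002],[0,0,0]],[0,[0,0,0.003],[0,0,0]],[0,[0,0,0.004],[0,0,0]],[0,[0,0,0.004],[0,0,0]],[0,[0,0,0.004],[0,0,0]]]}}

```text
t: 8.5
eef_pos: [490.6, -71.8, 40.5]
tool_rot: [3.141, -0.001, -2.983]
contact_force: [-4.0, 0.1, 5.9]
width: 23.5
gripper_force: 61.6
```

Request:
{"api": "play_rows", "payload": {"commands": [[0,[0,0,0],[0,0,0]],[0,[0,0,0.0003],[0,0,0]],[0,[0,0,0.0003],[0,0,0]]]}}

```text
t: 8.75
eef_pos: [490.6, -71.8, 40.6]
tool_rot: [3.141, -0.001, -2.983]
contact_force: [-4.0, 1.5, 9.2]
width: 23.5
gripper_force: 62.0
```

Request:
{"api": "play_rows", "payload": {"commands": [[50,[0,0,0],[0,0,0]],[50,[0,0,-0.001],[0,0,0]],[50,[0,0,-0.001],[0,0,0]],[50,[0,0,-0.001],[0,0,0]],[50,[0,0,-0.001],[0,0,0]]]}}

```text
t: 9.17
eef_pos: [490.7, -71.8, 40.6]
tool_rot: [3.141, -0.001, -2.983]
contact_force: [-0.7, -0.9, -0.0]
width: 42.9
gripper_force: 0.0
```

```bash
python3 -c "
from h import *
gog(-116,0,33.5)"
```

```text
gauge tcp [-1.162e+02  1.000e-01  3.360e+01] F gauge [-0.9 -0.7 -0. ]
t 9.17 d [-0.0002 -0.0001  0.0001] rot [ 0.0001 -0.0006  0.0001] n 0.0
```

Request:
{"api": "play_rows", "payload": {"commands": [[0,[0,0,0],[0,0,0]],[0,[0,0,0],[0,0,0]],[0,[0,0,0],[0,0,0]],[0,[0,0,0],[0,0,0]],[0,[0,0,0],[0,0,0]]]}}

```text
t: 9.58
eef_pos: [490.7, -71.9, 40.8]
tool_rot: [3.141, -0.001, -2.983]
contact_force: [-0.5, -0.6, 3.2]
width: 23.3
gripper_force: 60.1
```

Request:
{"api": "play_rows", "payload": {"commands": [[0,[-0.006,0,0],[0,0,0]],[0,[-0.014,0,0],[0,0,0]],[0,[-0.022,0,0],[0,0,0]],[0,[-0.03,0,0],[0,0,0]],[0,[-0.036,0,0],[0,0,0]]]}}

```text
t: 10.0
eef_pos: [523.1, -67.2, 40.7]
tool_rot: [3.14, -0.008, -2.984]
contact_force: [-12.8, -2.8, 17.0]
width: 23.2
gripper_force: 61.7
```

Request:
{"api": "play_rows", "payload": {"commands": [[0,[-0.003,0,0],[0,0,0]],[0,[-0.003,0,0],[0,0,0]],[0,[-0.003,0,0],[0,0,0]],[0,[-0.003,0,0],[0,0,0]],[0,[-0.003,0,0],[0,0,0]]]}}

```text
t: 10.42
eef_pos: [526.7, -66.6, 40.8]
tool_rot: [3.141, -0.006, -2.983]
contact_force: [-8.6, -1.5, 11.6]
width: 23.6
gripper_force: 61.2
```

```bash
python3 -c "
from h import *
gog(-71,0,33.5)"
```

```text
gauge tcp [-79.9  -0.5  33.8] F gauge [-8.7 -0.1 11.6]
t 10.42 d [-0.0089  0.0005  0.0002] rot [ 0.0008 -0.0061 -0.0007] n 0.2
```

Request:
{"api": "play_rows", "payload": {"commands": [[0,[-0.002,0.0005,-0.0007],[0,0,-0.001]],[0,[-0.004,0.0005,-0.0007],[0,0,-0.001]],[0,[-0.005,0.0005,-0.0007],[0,0,-0.001]],[0,[-0.006,0.0005,-0.0007],[0,0,-0.001]],[0,[-0.006,0.0005,-0.0007],[0,0,-0.001]]]}}

```text
t: 10.83
eef_pos: [534.7, -64.2, 40.8]
tool_rot: [3.141, -0.002, -2.982]
contact_force: [-3.3, -1.4, 1.1]
width: 23.3
gripper_force: 59.9
```

Request:
{"api": "play_rows", "payload": {"commands": [[0,[-0.001,0,0],[0,0,0]],[0,[-0.001,0,0],[0,0,0]],[0,[-0.001,0,0],[0,0,0]]]}}

```text
t: 11.08
eef_pos: [534.7, -64.2, 40.8]
tool_rot: [3.141, -0.004, -2.982]
contact_force: [-5.6, -2.1, 3.8]
width: 23.7
gripper_force: 60.1
```

Request:
{"api": "play_rows", "payload": {"commands": [[0,[-0.001,0,0],[0,0,0]],[0,[-0.001,0,0],[0,0,0]],[0,[-0.001,0,0],[0,0,0]]]}}

```text
t: 11.33
eef_pos: [534.7, -64.2, 40.8]
tool_rot: [3.141, -0.006, -2.982]
contact_force: [-8.3, -0.8, 6.5]
width: 23.6
gripper_force: 60.5
```

```bash
python3 -c "
from h import *
gog(-71,0,33.5)"
```

```text
gauge tcp [-71.6   0.7  33.8] F gauge [-8.3  0.6  6.5]
t 11.33 d [-0.0006 -0.0007  0.0003] rot [ 0.001  -0.0057  0.0009] n 0.0
```

Position freezes at -71.6 while the force rises, so the bar is home. A bit more push, then release.

Request:
{"api": "play_rows", "payload": {"commands": [[0,[-0.0015,0,0],[0,0,0]],[0,[-0.0015,0,0],[0,0,0]],[0,[-0.0015,0,0],[0,0,0]]]}}

```text
t: 11.58
eef_pos: [534.7, -64.2, 40.8]
tool_rot: [3.14, -0.009, -2.982]
contact_force: [-12.6, -1.3, 10.0]
width: 23.8
gripper_force: 61.0
```

Request:
{"api": "play_rows", "payload": {"commands": [[60,[0,0,0],[0,0,0]],[60,[0,0,0],[0,0,0]],[60,[0,0,0],[0,0,0]],[60,[0,0,0],[0,0,0]],[60,[0.001,0,0],[0,0,0]]]}}

```text
t: 12.0
eef_pos: [538.2, -63.5, 41.4]
tool_rot: [3.142, 0.0, -2.981]
contact_force: [1.1, -0.5, -0.2]
width: 51.4
gripper_force: 0.0
```

Request:
{"api": "play_rows", "payload": {"commands": [[60,[0,0,-0.02],[0,0,0]],[60,[0.01,0,-0.05],[0,0,0]],[60,[0.02,0,-0.08],[0,0,0]],[0,[0.03,0,-0.1],[0,0,0]],[0,[0.04,0,-0.1],[0,0,0]]]}}

```text
t: 12.42
eef_pos: [501.0, -70.5, 146.0]
tool_rot: [-3.141, 0.008, -2.982]
contact_force: [0.5, -0.2, 0.5]
width: 27.8
gripper_force: 0.0
```

Request:
{"api": "play_rows", "payload": {"commands": [[0,[0,0,-0.04],[0,0,0]],[0,[0,0,-0.08],[0,0,0]],[0,[0,0,-0.12],[0,0,0]],[0,[0,0,-0.15],[0,0,0]],[0,[0,0,-0.15],[0,0,0]]]}}

```text
t: 12.83
eef_pos: [501.2, -70.5, 297.8]
tool_rot: [-3.141, 0.011, -2.982]
contact_force: [0.7, -0.6, 1.1]
width: 0.1
gripper_force: 0.0
```

Request:
{"api": "play_rows", "payload": {"commands": [[0,[0,0,0],[0,0,0]],[0,[0,0,0],[0,0,0]],[0,[0,0,0],[0,0,0]],[0,[0,0,0],[0,0,0]],[0,[0,0,0],[0,0,0]]]}}

```text
t: 13.25
eef_pos: [497.5, -70.1, 289.9]
tool_rot: [3.141, -0.003, -2.982]
contact_force: [0.5, -0.1, 0.1]
width: 0.1
gripper_force: 0.0
```

Run:
```python
from h import *
gog(0,0,235)
for n in("top","scene","wrist"):
    im,W=cloud(n); 
    hsv=cv2.cvtColor(im,cv2.COLOR_RGB2HSV)
    o=(hsv[...,0]<18)&(hsv[...,1]>90)&(hsv[...,2]>50)&(W[...,2]>45)&(W[...,2]<65)&(abs(W[...,0]-560)<90)&(abs(W[...,1]+60)<60)
    P=W[o]; 
    if len(P)<20: print(n,len(P)); continue
    c,sz,a=cv2.minAreaRect(P[:,:2].astype(np.float32))
    print(n,len(P),np.round(c,1),np.round(sz,1),round(a,2),np.median(P[:,2]))
    Q=R.from_euler('z',-YAW,degrees=True).apply(P-O);print(np.round(np.percentile(Q,[1,50,99],axis=0),1))
    if n=="scene": cv2.imwrite("pics/s2.png",cv2.resize(im[150:270,220:360,::-1],None,fx=5,fy=5,interpolation=cv2.INTER_CUBIC))
```

```text
gauge tcp [-109.2    0.7  282.9] F gauge [ 0.4 -0.2  0.1]
t 13.25 d [-0.1094 -0.0008  0.0475] rot [ 0.0005 -0.0034  0.0011] n 2.9
top 69 [582.  -54.9] [20.6 40.7] 89.7 55.83837124855695
[[-42.6 -10.3  43.5]
 [-21.8   2.9  48.8]
 [ -4.8  12.1  54.5]]
scene 177 [571.2 -55.4] [98.  26.4] 8.65 53.4141291721917
[[-79.5  -9.4  38.4]
 [-24.    6.   46.4]
 [ 14.6  16.6  50.8]]
wrist 999 [551.1 -60.8] [59.7 22.4] 8.76 55.283851342669664
[[-84.1  -9.9  43.7]
 [-56.6   1.7  48.3]
 [-25.9  12.3  50. ]]
```

View pics/s2.png

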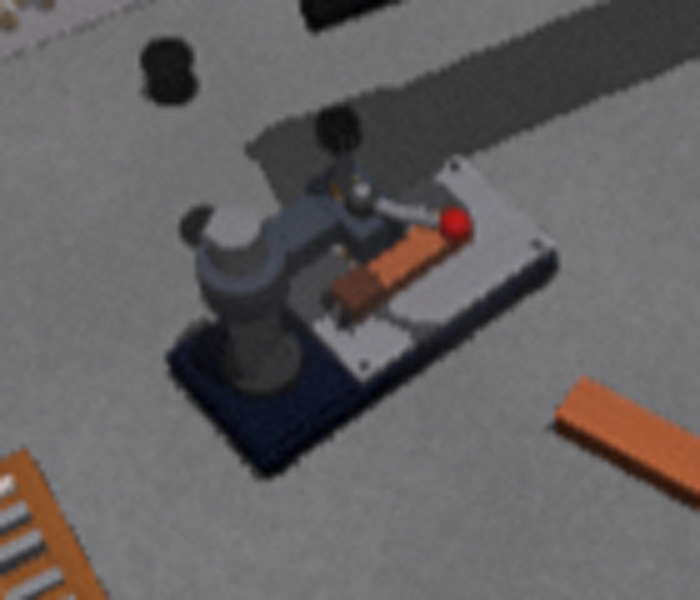

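The bar is under the rod against the pins: gauge x -84 to +14.6, yaw within 0.4°. Next, the knob.

Request:
{"api": "play_rows", "payload": {"commands": [[0,[-0.03,0,0],[0,0,0]],[0,[-0.06,0,0],[0,0,0]],[0,[-0.09,0,0.01],[0,-0.003,0]],[0,[-0.109,-0.001,0.03],[0,-0.003,0]],[0,[-0.109,-0.001,0.045],[0,-0.003,0]]]}}

```text
t: 13.82
eef_pos: [608.7, -52.2, 243.9]
tool_rot: [-3.141, 0.002, -2.979]
contact_force: [-1.7, 0.1, -0.7]
width: -0.4
gripper_force: 0.0
```

Request:
{"api": "play_rows", "payload": {"commands": [[0,[0,0,0],[0,0,0]],[0,[0,0,0],[0,0,0]],[0,[0,0,0],[0,0,0]],[0,[0,0,0],[0,0,0]],[0,[0,0,0],[0,0,0]]]}}

```text
t: 14.23
eef_pos: [606.1, -54.1, 247.8]
tool_rot: [3.141, 0.005, -2.982]
contact_force: [0.6, 0.1, -0.2]
width: -0.1
gripper_force: 0.0
```

```bash
python3 -c "
from h import *
gog(0,0,216)"
```

```text
gauge tcp [  0.5  -0.6 240.8] F gauge [ 0.6 -0.  -0.2]
t 14.23 d [0.0006 0.0006 0.0248] rot [0.0002 0.0047 0.0008] n 0.6
```

Request:
{"api": "play_rows", "payload": {"commands": [[0,[0,0,0.008],[0,0.005,0]],[0,[0,0,0.016],[0,0.005,0]],[0,[0,0,0.022],[0,0.005,0]],[0,[0,0,0.024],[0,0.005,0]],[0,[0,0,0.024],[0,0.005,0]]]}}

```text
t: 14.65
eef_pos: [605.2, -53.7, 220.8]
tool_rot: [3.141, -0.005, -2.982]
contact_force: [-0.7, -0.5, -0.4]
width: -0.0
gripper_force: 0.0
```

Request:
{"api": "play_rows", "payload": {"commands": [[0,[0,0,0],[0,0,0]],[0,[0,0,0.001],[0,0,0]],[0,[0,0,0.0025],[0,0,0]],[0,[0,0,0.004],[0,0,0]],[0,[0,0,0.0055],[0,0,0]]]}}

```text
t: 15.07
eef_pos: [606.1, -53.8, 217.2]
tool_rot: [3.141, -0.002, -2.982]
contact_force: [-0.5, -0.9, 4.1]
width: -0.2
gripper_force: 1.7
```

Request:
{"api": "play_rows", "payload": {"commands": [[0,[0,0,0.0012],[0,0,0]],[0,[0,0,0.0024],[0,0,0]],[0,[0,0,0.0036],[0,0,0]],[0,[0,0,0.0048],[0,0,0]],[0,[0,0,0.006],[0,0,0]]]}}

```text
t: 15.48
eef_pos: [606.1, -53.8, 210.8]
tool_rot: [3.141, -0.002, -2.982]
contact_force: [0.6, 0.4, 3.1]
width: -0.0
gripper_force: 1.6
```

Request:
{"api": "play_rows", "payload": {"commands": [[0,[0,0,0.0012],[0,0,0]],[0,[0,0,0.0024],[0,0,0]],[0,[0,0,0.0036],[0,0,0]],[0,[0,0,0.0048],[0,0,0]],[0,[0,0,0.006],[0,0,0]]]}}

```text
t: 15.9
eef_pos: [606.1, -53.8, 204.6]
tool_rot: [3.142, -0.002, -2.982]
contact_force: [1.6, -0.5, 3.1]
width: 0.3
gripper_force: 1.6
```

Request:
{"api": "play_rows", "payload": {"commands": [[0,[0,0,0.001],[0,0,0]],[0,[0,0,0.0018],[0,0,0]],[0,[0,0,0.0024],[0,0,0]],[0,[0,0,0.003],[0,0,0]]]}}

```text
t: 16.23
eef_pos: [606.1, -53.8, 201.7]
tool_rot: [3.141, -0.002, -2.982]
contact_force: [1.2, 0.7, 4.2]
width: 0.3
gripper_force: 1.6
```

Request:
{"api": "play_rows", "payload": {"commands": [[0,[0,0,0.0003],[0,0,0]],[0,[0,0,0.0006],[0,0,0]],[0,[0,0,0.0006],[0,0,0]]]}}

```text
t: 16.48
eef_pos: [606.0, -53.8, 201.1]
tool_rot: [3.142, -0.002, -2.982]
contact_force: [2.2, -0.7, 3.6]
width: 0.0
gripper_force: 1.4
```

Request:
{"api": "play_rows", "payload": {"commands": [[0,[0,0,0.0003],[0,0,0]],[0,[0,0,0.0005],[0,0,0]],[0,[0,0,0.0005],[0,0,0]]]}}

```text
t: 16.73
eef_pos: [606.0, -53.8, 200.6]
tool_rot: [3.141, -0.002, -2.982]
contact_force: [1.8, -1.1, 2.7]
width: -0.4
gripper_force: 1.5
```

Request:
{"api": "play_rows", "payload": {"commands": [[0,[0,0,0.0003],[0,0,0]],[0,[0,0,0.0006],[0,0,0]],[0,[0,0,0.0006],[0,0,0]]]}}

```text
t: 16.98
eef_pos: [605.9, -53.8, 199.9]
tool_rot: [3.141, -0.003, -2.982]
contact_force: [1.9, 0.2, 2.6]
width: 0.2
gripper_force: 1.6
```

Request:
{"api": "play_rows", "payload": {"commands": [[0,[0,0,0.0003],[0,0,0]],[0,[0,0,0.0003],[0,0,0]]]}}

```text
t: 17.15
eef_pos: [605.9, -53.8, 199.6]
tool_rot: [3.141, -0.003, -2.982]
contact_force: [3.0, -0.1, 3.4]
width: -0.3
gripper_force: 1.6
```

Request:
{"api": "play_rows", "payload": {"commands": [[0,[0,0,0.0003],[0,0,0]],[0,[0,0,0.0006],[0,0,0]],[0,[0,0,0.0006],[0,0,0]]]}}

```text
t: 17.4
eef_pos: [605.8, -53.8, 199.0]
tool_rot: [3.141, -0.003, -2.982]
contact_force: [3.2, -0.1, 3.5]
width: 0.2
gripper_force: 1.5
```

Request:
{"api": "play_rows", "payload": {"commands": [[0,[0,0,0.0003],[0,0,0]],[0,[0,0,0.0006],[0,0,0]],[0,[0,0,0.0006],[0,0,0]]]}}

```text
t: 17.65
eef_pos: [605.8, -53.8, 198.4]
tool_rot: [3.141, -0.003, -2.982]
contact_force: [2.2, 0.2, 3.3]
width: -0.1
gripper_force: 1.5
```

Request:
{"api": "play_rows", "payload": {"commands": [[0,[0,0,0.0003],[0,0,0]],[0,[0,0,0.0006],[0,0,0]],[0,[0,0,0.0006],[0,0,0]]]}}

```text
t: 17.9
eef_pos: [605.8, -53.8, 197.8]
tool_rot: [3.141, -0.003, -2.982]
contact_force: [2.3, -0.1, 3.0]
width: -0.1
gripper_force: 1.5
```

Request:
{"api": "play_rows", "payload": {"commands": [[0,[0,0,0.0003],[0,0,0]],[0,[0,0,0.0006],[0,0,0]],[0,[0,0,0.0006],[0,0,0]]]}}

```text
t: 18.15
eef_pos: [605.8, -53.8, 197.2]
tool_rot: [3.141, -0.003, -2.982]
contact_force: [1.8, -0.2, 3.1]
width: -0.3
gripper_force: 1.4
```

Request:
{"api": "play_rows", "payload": {"commands": [[0,[0,0,0.0003],[0,0,0]],[0,[0,0,0.0006],[0,0,0]],[0,[0,0,0.0006],[0,0,0]]]}}

```text
t: 18.4
eef_pos: [605.8, -53.8, 196.6]
tool_rot: [3.141, -0.003, -2.982]
contact_force: [2.6, -0.1, 3.3]
width: -0.1
gripper_force: 1.4
```

Request:
{"api": "play_rows", "payload": {"commands": [[0,[0,0,0.0003],[0,0,0]],[0,[0,0,0.0006],[0,0,0]],[0,[0,0,0.0006],[0,0,0]]]}}

```text
t: 18.65
eef_pos: [605.7, -53.8, 195.9]
tool_rot: [3.141, -0.003, -2.982]
contact_force: [2.7, 0.6, 4.0]
width: 0.1
gripper_force: 1.4
```

Request:
{"api": "play_rows", "payload": {"commands": [[0,[0,0,0.0003],[0,0,0]],[0,[0,0,0.0006],[0,0,0]],[0,[0,0,0.0006],[0,0,0]]]}}

```text
t: 18.9
eef_pos: [605.8, -53.8, 195.3]
tool_rot: [3.141, -0.003, -2.982]
contact_force: [2.6, -0.1, 2.3]
width: 0.3
gripper_force: 1.4
```

Request:
{"api": "play_rows", "payload": {"commands": [[0,[0,0,0.0003],[0,0,0]],[0,[0,0,0.0006],[0,0,0]],[0,[0,0,0.0006],[0,0,0]]]}}

```text
t: 19.15
eef_pos: [605.8, -53.8, 194.8]
tool_rot: [3.141, -0.003, -2.982]
contact_force: [2.0, -0.5, 2.9]
width: 0.1
gripper_force: 1.4
```

Request:
{"api": "play_rows", "payload": {"commands": [[0,[0,0,0.0003],[0,0,0]],[0,[0,0,0.0006],[0,0,0]],[0,[0,0,0.0006],[0,0,0]]]}}

```text
t: 19.4
eef_pos: [605.8, -53.8, 194.1]
tool_rot: [3.141, -0.003, -2.982]
contact_force: [1.9, -0.4, 3.0]
width: 0.1
gripper_force: 1.4
```

Request:
{"api": "play_rows", "payload": {"commands": [[0,[0,0,0.0003],[0,0,0]],[0,[0,0,0.0006],[0,0,0]],[0,[0,0,0.0006],[0,0,0]]]}}

```text
t: 19.65
eef_pos: [605.8, -53.8, 193.6]
tool_rot: [3.141, -0.003, -2.982]
contact_force: [1.7, -0.6, 4.2]
width: 0.3
gripper_force: 1.8
```

Request:
{"api": "play_rows", "payload": {"commands": [[0,[0,0,0.0003],[0,0,0]],[0,[0,0,0.0003],[0,0,0]],[0,[0,0,0.0003],[0,0,0]]]}}

```text
t: 19.9
eef_pos: [605.8, -53.8, 193.6]
tool_rot: [3.141, -0.003, -2.982]
contact_force: [1.0, 0.6, 4.5]
width: -0.3
gripper_force: 2.5
```

Request:
{"api": "play_rows", "payload": {"commands": [[0,[0,0,0.0002],[0,0,0]],[0,[0,0,0.0002],[0,0,0]],[0,[0,0,0.0002],[0,0,0]]]}}

```text
t: 20.15
eef_pos: [605.8, -53.8, 193.5]
tool_rot: [3.141, -0.003, -2.982]
contact_force: [1.9, 0.1, 5.6]
width: 0.0
gripper_force: 2.9
```

Request:
{"api": "play_rows", "payload": {"commands": [[0,[0,0,0.0002],[0,0,0]],[0,[0,0,0.0002],[0,0,0]],[0,[0,0,0.0002],[0,0,0]]]}}

```text
t: 20.4
eef_pos: [605.8, -53.8, 193.5]
tool_rot: [3.141, -0.003, -2.982]
contact_force: [-0.2, -0.2, 5.9]
width: -0.0
gripper_force: 3.2
```

Touch is confirmed: the rod stopped at 193.5 (gauge 186.5) while the force climbed to 6 N. Lifting off and planning the lever swing.

Request:
{"api": "play_rows", "payload": {"commands": [[0,[0,0,-0.003],[0,0,0]],[0,[0,0,-0.02],[0,0,0]],[0,[0,0,-0.05],[0,0,0]],[0,[0,0,-0.05],[0,0,0]],[0,[0,0,-0.05],[0,0,0]]]}}

```text
t: 20.82
eef_pos: [606.1, -53.9, 243.8]
tool_rot: [3.141, -0.002, -2.982]
contact_force: [-1.2, 0.1, 0.3]
width: 0.1
gripper_force: 0.0
```

```bash
cat >> h.py <<'E'
def lev(th,gap,z): # TCP gauge pose pushing ball at lever gauge angle th deg, face 'gap' mm behind ball centre
    a=np.radians(th); b=np.array([62*np.cos(a),17.3+62*np.sin(a)]); t=np.array([np.sin(a),-np.cos(a)])
    p=b-gap*t; return p[0],p[1],z,YAW+180+th-90
E
python3 - <<'E'
from h import *
print(r.read_state()["joints"])
W=np.load("w3.npy");im=np.load("w3im.npy");hsv=cv2.cvtColor(im,cv2.COLOR_RGB2HSV)
m=((hsv[...,0]<5)|(hsv[...,0]>174))&(hsv[...,1]>170)&(W[...,2]>150)&(W[...,2]<200)
P=W[m];P=P[P[:,2]>P[:,2].max()-6];q=R.from_euler('z',-YAW,degrees=True).apply(P.mean(0)-O);print(q,len(P),np.degrees(np.arctan2(q[1]-17.3,q[0])),np.hypot(q[0],q[1]-17.3))
gog(*lev(115,40,230))
im,W=cloud("top");print("knob z",[np.percentile(W[185:200,0:0].ravel(),50) if 0 else 0])
m=(np.hypot(W[...,0]-605.5,W[...,1]+53.5)<9)&(W[...,2]>170);print(np.median(W[m][:,2]) if m.any() else None)
E
```

```text
[-0.27798187  0.23337745  0.38473623  1.55446822 -0.0883417   1.37309807
  1.8454844 ]Traceback (most recent call last):
  File "<stdin>", line 5, in <module>
    return umr_maximum(a, axis, None, out, keepdims, initial, where)
ValueError: zero-size array to reduction operation maximum which has no identity
```

Run:
```python
from h import *
W=np.load("w3.npy")
P=W[90:95,369:374].reshape(-1,3);q=R.from_euler('z',-YAW,degrees=True).apply(np.nanmedian(P,0)-O);print(q,np.degrees(np.arctan2(q[1]-17.3,q[0])),np.hypot(q[0],q[1]-17.3))
gog(*lev(115,42,230))
im,W=cloud("top")
m=(np.hypot(W[...,0]-605.5,W[...,1]+53.5)<9)&(W[...,2]>170);print(np.median(W[m][:,2]) if m.any() else None)
```

```text
[-23.00308001  73.63897065 174.81338195] 112.21008765734977 60.85409849243612
gauge tcp [  0.5  -0.5 236.8] F gauge [-1.1  0.3  0.3]
t 20.82 d [0.0647 0.0563 0.0069] rot [ 0.0007 -0.002  -0.4353] n 2.1
644.0450318670145
```

Request:
{"api": "play_rows", "payload": {"commands": [[0,[0.025,0.02,0],[0,0,-0.1]],[0,[0.05,0.04,0],[0,0,-0.2]],[0,[0.0647,0.0563,0.0],[0,0,-0.32]],[0,[0.0647,0.0563,0.007],[0,0,-0.435]],[0,[0.0647,0.0563,0.007],[0,0,-0.435]]]}}

```text
t: 21.28
eef_pos: [530.7, -7.3, 233.7]
tool_rot: [3.137, -0.006, -2.541]
contact_force: [-0.7, 0.4, 1.6]
width: 0.2
gripper_force: 0.0
```

Request:
{"api": "play_rows", "payload": {"commands": [[0,[0,0,0],[0,0,0]],[0,[0,0,0],[0,0,0]],[0,[0,0,0],[0,0,0]],[0,[0,0,0],[0,0,0]]]}}

```text
t: 21.62
eef_pos: [533.4, -9.1, 236.0]
tool_rot: [3.14, -0.003, -2.549]
contact_force: [0.3, 0.1, -0.3]
width: -0.1
gripper_force: 0.0
```

```bash
python3 -c "
from h import *
gog(*lev(115,42,156))"
```

```text
gauge tcp [-64.2  55.3 229. ] F gauge [ 0.3  0.1 -0.3]
t 21.62 d [-0.0003  0.0004  0.073 ] rot [ 0.0014 -0.0031 -0.0025] n 1.7
```

Request:
{"api": "play_rows", "payload": {"commands": [[0,[0,0,0.025],[0,0,0]],[0,[0,0,0.05],[0,-0.003,0]],[0,[0,0,0.07],[0,-0.003,0]],[0,[0,0,0.073],[0,-0.003,0]],[0,[0,0,0.073],[0,-0.003,0]]]}}

```text
t: 22.03
eef_pos: [532.1, -8.8, 162.0]
tool_rot: [3.139, -0.002, -2.548]
contact_force: [0.5, 0.4, 0.4]
width: 0.0
gripper_force: 0.0
```

Request:
{"api": "play_rows", "payload": {"commands": [[0,[0,0,0],[0,0,0]],[0,[0,0,0],[0,0,0]],[0,[0,0,0],[0,0,0]]]}}

```text
t: 22.28
eef_pos: [534.0, -8.5, 164.8]
tool_rot: [3.141, 0.003, -2.547]
contact_force: [-0.2, 0.2, -0.5]
width: 0.3
gripper_force: 0.0
```

```bash
cat >> h.py <<'E'
def rows(cur,seq):
    B=R.from_euler('xyz',[np.pi,0,np.radians(cur[3])]); p0=G(*cur[:3])
    for q in seq:
        d=B.inv().apply(G(*q[:3])-p0)/1000; w=(B.inv()*R.from_euler('xyz',[np.pi,0,np.radians(q[3])])).as_rotvec()
        print([0,list(np.round(d,4)),[0,0,round(w[2],3)]])
E
python3 - <<'E'
from h import *
s=r.read_state();print(s["joints"][6]);gog(*lev(115,42,156))
L=[lev(115,42,156),lev(113,30,156)]+[lev(t,18,156) for t in (113,106,99,92,85,78,71,64,57,50,43,36,29,24)]
rows(L[0],L[1:6]);print();rows(L[5],L[6:11]);print();rows(L[10],L[11:])
E
```

```text
2.1679957935530334
gauge tcp [-63.5  55.7 157.8] F gauge [-0.1  0.2 -0.5]
t 22.28 d [0.0007 0.0004 0.0018] rot [ 0.0002  0.0029 -0.0004] n 0.0
[0, [np.float64(-0.0142), np.float64(0.001), np.float64(0.0)], [0, 0, np.float64(0.035)]]
[0, [np.float64(-0.0262), np.float64(0.0006), np.float64(0.0)], [0, 0, np.float64(0.035)]]
[0, [np.float64(-0.0339), np.float64(0.0021), np.float64(0.0)], [0, 0, np.float64(0.157)]]
[0, [np.float64(-0.0418), np.float64(0.0026), np.float64(0.0)], [0, 0, np.float64(0.279)]]
[0, [np.float64(-0.0497), np.float64(0.0021), np.float64(0.0)], [0, 0, np.float64(0.401)]]

[0, [np.float64(-0.0077), np.float64(0.0017), np.float64(0.0)], [0, 0, np.float64(0.122)]]
[0, [np.float64(-0.0155), np.float64(0.0025), np.float64(0.0)], [0, 0, np.float64(0.244)]]
[0, [np.float64(-0.0234), np.float64(0.0023), np.float64(0.0)], [0, 0, np.float64(0.367)]]
[0, [np.float64(-0.0312), np.float64(0.0012), np.float64(0.0)], [0, 0, np.float64(0.489)]]
[0, [np.float64(-0.0388), np.float64(-0.0009), np.float64(-0.0)], [0, 0, np.float64(0.611)]]

[0, [np.float64(-0.0077), np.float64(0.0017), np.float64(0.0)], [0, 0, np.float64(0.122)]]
[0, [np.float64(-0.0155), np.float64(0.0025), np.float64(0.0)], [0, 0, np.float64(0.244)]]
[0, [np.float64(-0.0234), np.float64(0.0023), np.float64(0.0)], [0, 0, np.float64(0.367)]]
[0, [np.float64(-0.0312), np.float64(0.0012), np.float64(0.0)], [0, 0, np.float64(0.489)]]
[0, [np.float64(-0.0367), np.float64(-0.0002), np.float64(-0.0)], [0, 0, np.float64(0.576)]]
```

Request:
{"api": "play_rows", "payload": {"commands": [[0,[-0.0142,0.001,0.001],[0,0,0.035]],[0,[-0.0262,0.0006,0.001],[0,0,0.035]],[0,[-0.0339,0.0021,0.001],[0,0,0.157]],[0,[-0.0418,0.0026,0.001],[0,0,0.279]],[0,[-0.0497,0.0021,0.001],[0,0,0.401]]]}}

```text
t: 22.7
eef_pos: [572.7, 21.0, 163.0]
tool_rot: [3.14, -0.002, -2.953]
contact_force: [-3.9, -2.0, 3.4]
width: -0.2
gripper_force: 2.2
```

Run:
```python
from h import *
gog(*lev(92,18,156))
```

```text
gauge tcp [-20.6  78.7 156. ] F gauge [-4.1 -1.4  3.4]
t 22.7 d [-0.0004 -0.0001 -0.    ] rot [ 0.0011 -0.0019 -0.0048] n 0.0
```

Request:
{"api": "play_rows", "payload": {"commands": [[0,[-0.0077,0.0017,0],[0,0,0.122]],[0,[-0.0155,0.0025,0],[0,0,0.244]],[0,[-0.0234,0.0023,0],[0,0,0.367]],[0,[-0.0312,0.0012,0],[0,0,0.489]],[0,[-0.0388,-0.0009,0],[0,0,0.611]]]}}

```text
t: 23.12
eef_pos: [609.8, 29.0, 162.8]
tool_rot: [3.141, -0.006, 2.721]
contact_force: [-7.1, 0.1, 5.3]
width: -0.3
gripper_force: 3.8
```

Request:
{"api": "play_rows", "payload": {"commands": [[0,[-0.0077,0.0017,0],[0,0,0.122]],[0,[-0.0155,0.0025,0],[0,0,0.244]],[0,[-0.0234,0.0023,0],[0,0,0.367]],[0,[-0.0312,0.0012,0],[0,0,0.489]],[0,[-0.0367,-0.0002,0],[0,0,0.576]]]}}

```text
t: 23.53
eef_pos: [642.1, 17.9, 162.7]
tool_rot: [-3.139, -0.012, 2.147]
contact_force: [-18.9, 14.0, 13.3]
width: -0.1
gripper_force: 10.3
```

Run:
```python
from h import *
gog(*lev(24,18,156))
```

```text
gauge tcp [ 47.5  64.7 155.7] F gauge [-16.5  16.8  13.3]
t 23.53 d [-0.006  -0.0006 -0.0004] rot [-0.0023 -0.0116 -0.0016] n 0.1
```

23 N against the end stop at the expected place. Back off, retreat and look.

Request:
{"api": "play_rows", "payload": {"commands": [[0,[0,0,0],[0,0,0]],[0,[0,0,0],[0,0,0]],[0,[0.01,0,0],[0,0,0]],[0,[0.025,0,0],[0,0,0]],[0,[0.035,0,0],[0,0,0]]]}}

```text
t: 23.95
eef_pos: [625.6, 43.5, 162.6]
tool_rot: [3.14, -0.001, 2.15]
contact_force: [0.6, 0.7, 0.8]
width: 0.2
gripper_force: 0.0
```

Request:
{"api": "play_rows", "payload": {"commands": [[0,[0,0,-0.03],[0,0,0]],[0,[0,0,-0.06],[0,0,0]],[0,[0.03,0,-0.1],[0,0,0]],[0,[0.06,0,-0.13],[0,0,0]],[0,[0.09,0,-0.16],[0,0,0]]]}}

```text
t: 24.37
eef_pos: [580.0, 111.6, 317.5]
tool_rot: [3.14, -0.0, 2.147]
contact_force: [0.2, 1.4, 0.1]
width: 0.1
gripper_force: 0.0
```

Request:
{"api": "play_rows", "payload": {"commands": [[0,[0.04,0,0],[0,0,0]],[0,[0.08,0,0],[0,0,0]],[0,[0.08,0,0],[0,0,0]],[0,[0.08,0,0],[0,0,0]],[0,[0.08,0,0],[0,0,0]]]}}

```text
t: 24.78
eef_pos: [536.7, 178.4, 315.8]
tool_rot: [3.14, -0.001, 2.15]
contact_force: [-0.2, -0.4, -0.4]
width: -0.1
gripper_force: 0.0
```

Run:
```python
from h import *
print(r.read_state()["eef_pos"])
B=R.from_euler('z',-YAW,degrees=True)
for n,b in(("top",(140,320,240,400)),("scene",(150,220,270,360))):
    im,W=cloud(n)
    hsv=cv2.cvtColor(im,cv2.COLOR_RGB2HSV)
    near=(abs(W[...,0]-600)<130)&(abs(W[...,1]+50)<120)
    m=near&((hsv[...,0]<5)|(hsv[...,0]>174))&(hsv[...,1]>150)&(W[...,2]>150)
    q=B.apply(np.nanmedian(W[m],0)-O);print(n,"ball",m.sum(),q.round(1),"ang",np.degrees(np.arctan2(q[1]-17.3,q[0])).round(1))
    k=near&(np.hypot(W[...,0]-605.5,W[...,1]+53.5)<10)&(W[...,2]>170)&(W[...,2]<230);print("knob z",np.median(W[k][:,2]))
    o=near&(hsv[...,0]<18)&(hsv[...,1]>90)&(hsv[...,2]>50)&(W[...,2]>40)&(W[...,2]<65)
    print("bar",np.round(np.percentile(B.apply(W[o]-O),[1,50,99],axis=0),1))
    c=im[b[0]:b[2],b[1]:b[3],::-1]; cv2.imwrite(f"pics/{n}9.png",cv2.resize(c,None,fx=5,fy=5,interpolation=cv2.INTER_CUBIC))
```

```text
[536.67014243 178.38681344 315.83087316]
top ball 30 [ 52.6  47.3 172.8] ang 29.7
knob z 193.61542078527935
bar [[-83.6 -10.5  43. ]
 [-45.1   1.1  48.2]
 [ -4.8  12.9  54. ]]
scene ball 29 [ 56.3  50.5 170.6] ang 30.5
knob z 192.37836753391434
bar [[-83.5  -8.2  34.3]
 [-35.3   8.3  46.5]
 [ 14.6  16.3  52.5]]
```

View pics/scene9.png

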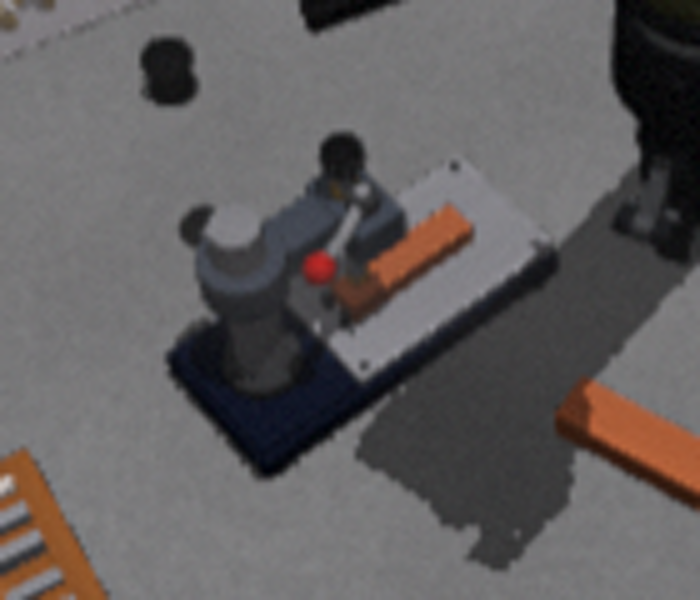

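The crop shows the ball (318,267) swung to 29.7°, which is the end stop. The knob is still at 193.6, the bar is home and the gripper is clear. Handing in.

```bash
python3 -c "
from plant import r
print(r.job_done())"
```

```text
the job is handed in; nothing more can be done
None
```

The job is handed in after about 25 s of the 72 s: the copper bar is home against the two back pins, the stop rod was felt down onto it (about 6 N on the knob), and the clamp lever is at its end stop with the gripper clear; no verdict was returned.

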